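Hang the loaded jar carrier on the bench transfer rail and run it to the test station

TASK

Hang the carrier that holds a sample jar on the transfer rail: lift its hook over the rail's front lip at the open left-hand part, lower it gently until the rail takes the weight, then run it along to the right, under the keeper, until it drops into the station pocket at the end stop, and let go of it there. The rail's setting on its posts is not exact, so feel for it: never force or bang the carrier against the rail, and keep the jar upright. Leave the empty carrier and the other things on the bench where they are.

Things in the scene. Friction and masses are not known exactly. Their poses are not given: they have to be found in the camera images.
- jar_carrier_grip (a point): Centre to grasp of the carrier that HOLDS A JAR: a steel C-hook, 258 mm tall, 0.28 to 0.45 kg, standing on its tray. Its grip is an upright black block on top, 14 mm (x) by 18 mm (y) by 54 mm tall; take it across the 18 mm. This point lies 26 mm below its top, 28 mm above its lower end, 232 mm above the foot. z up; +x, from shank to nose, points away from the robot within 0.5 rad.
- jar_carrier_nose (a point): Middle of the underside of that carrier's hook nose: 21 mm in +x of the grip point and 55 mm below it, same axes. The nose is a downturned tongue 6 mm thick (x), 50 mm wide (y), rounded below; 17 mm up to the underside of the hook's bridge, 23 mm to its top. The shank stands 15 to 21 mm in -x of this point.
- jar_carrier_jar (a point): Centre of the white 74 mm screw-lid jar fixed in that carrier's round tray (85 mm across, 90 mm over the straps). It lies 130 mm below the nose point. The yoke over the jar has its top 75 mm below the nose point; the rail's beam goes into the C between nose and yoke.
- empty_carrier_grip (a point): Same grip point on an equal carrier with an EMPTY tray, standing on the desk; leave it alone (the two carriers may have swapped places).
- rail_stand: Bench transfer rail on a base with two posts (at y = +-157 mm), fixed. Origin on the desk under its middle; +y along the rail, to the robot's left, +x away from the robot. Groove floor nominally 215 mm above the desk, over x=0. The rail's clamped setting is UNKNOWN by up to 12 mm up or down and 10 mm in x, and no pose given here shows it; along y they are true.
- hang_point (a point): Nominal point (see rail_stand) on the groove floor in the open part, y=+65 mm of the stand; hang within 30 mm of it along y. Section there: groove 12 mm wide; front anti-jump lip 10 mm high, 4 mm thick, rounded on top; back plate 50 mm high; beam 14 mm deep below the floor. Axes as the stand's.
- station_point (a point): Nominal middle of the station pocket's floor, y=-80 mm of the stand: 4 mm below the groove floor, 53 mm long; a 14 mm ramp leads down into it, a stop block stands at its far end. From y=0 to -150 mm a keeper strip roofs the groove 27 mm above its floor, 3 mm thick, out to 2 mm short of the lip's front; flared mouth. A seated hook passes under it, one riding on the lip does not.
- monitor_right: Thin fixed monitor along x, 500 mm long and 358 mm tall, its top the highest thing here, its foot's origin on the desk; it parts this desk from the one on the left. The robot may start on its far (left) side, then go over it with at least 0.1 m to spare for the gripper.
- spare_jar_point (a point): Loose white jar, 74 mm across, 87 mm tall, left of the rail; bystander. Point at half height.

How it is judged:
By the outcome, as a careful person would: the job done as asked, in the order asked, and still so for the second after the job is handed in, with the robot touching nothing.
It also fails if it takes over 58 s, if anything falls off the work surface, if the arm or the gripper's body presses on something with over 40 N, if the wrist force passes 120 N, or if a joint passes its speed limit or range.

ROBOT

A 7-joint arm with a two-finger parallel gripper is mounted at the origin on the work surface; the furniture and walls round the work are solid. World frame = base frame: x ahead of the robot, y to its left, z up, the work surface at z = 0. Lengths are in m, angles in rad, forces in N, time in s.
With the tool pointing down it reaches from about 0.425 to 0.875 m from the base axis. Payload 4.7 kg.
Tool frame: the origin (TCP) lies midway between the tips of the shut fingers; the grasp point (between the pads) lies 19 mm behind it (ctrl.grip_depth is the distance from the TCP to the grasp point, in m); z points along the fingers, y is the direction in which the jaws open and shut (so a half turn about z gives the same grasp; the last joint's range is limited). The gripper opens to 87 mm and grips with 3 to 60 N. Pads are 19 mm wide; open, the fingers measure 117 mm over their backs; the gripper's body (75 mm by 190 mm) begins 51 mm behind the grasp point.
Start: joints at [1.2, 0.321, -0.07, 1.45, 0.023, 1.371, -0.057], TCP at [0.244, -0.602, 0.223] pointing down, gripper open.
Joint ranges: [-2.86, 2.86], [-0.3, 2.09], [-1.38, 1.24], [0.06, 2.45], [-1.56, 4.7], [0.09, 2.05], [-2.69, 2.69]. Speed limits (rad/s): [2.57, 2.57, 3.14, 3.14, 3.14, 3.14, 3.14].

INTERFACE

Orientations are given as a rotation vector (axis times angle).
In Python, from bench import ctrl gives the robot as it stands. The module is installed in compiled form; this text tells all that it offers.
- The arm moves only by the shell command python3 -m inch 'ROWS' [FORCE]. ROWS is JSON, a list of rows, each a list of 5 numbers: the opening, from -1 (shut) to 1 (fully open), so that 0 is half open, then the shift along the tool's x, y, z in mm, then the turn about the tool's z in rad. In form: [[fingers, tx, ty, tz, twist], ...]. A call has 1 to 5 rows; each row shifts and turns the pose as measured when the row begins, along the tool's axes as they then stand; what a row does not reach is not made up. A row lasts 1/8 s, in which the tool goes at most 62.5 mm and 10.7 degrees, less where a joint would pass 70% of its speed; a pose out of reach is approached as far as the arm can. A call is refused whole if a number of a shift passes 62.5 or a number of a turn 0.188, either way. A call with a gripper value outside its range is refused whole. The fingers move at their own pace and stop on an object; FORCE is the grip in N (left out, the last holds). Time passes only in rows, so rows that do not move let the fingers close. It gives the time, the measured TCP pose, the force and the opening at its end, in the units of the state.
- ctrl.get_state(): the state, without advancing time (a new reading comes with each control period).
- ctrl.get_image(name): name is "side" or "top"; returns a dict with "color" (400x640x3 uint8, red, green, blue), "range_z" (400x640 float32, m along the optical axis (not along the pixel's ray), 0 where there is no reading), "K" (3x3 intrinsics, pixels), "R" (3x3) and "t" (3): a world point X has camera coordinates R X + t. Camera axes: x right, y down, z forward; pixel columns grow to the right and rows downward; lengths in m; the calibration is good to about 2 mm. A picture is of the moment at which its call begins.
- ctrl.close_job(): hands the job in, once; it reports no verdict.
The state is a dict: "time": time; "joint_positions": joint angles; "qd": joint speeds; "joint_torque": joint torques, N m; "position": TCP position; "tool_rot": TCP orientation; "ft_force": force on the tool from outside, world axes, zero at the start; "torque": the same for the moment, N m; "grip_width": opening from 0.0 (shut) to 1.0 (fully open).
Only numpy, scipy, OpenCV 4.12 (cv2) and the standard library are available. Lean on these libraries where they do the work, as an engineer would, in place of code of your own. Each camera call takes 0.05 s, during which the arm holds its last target. There are 200 camera calls.

## Working session

There is one attempt and no reset: what is moved stays moved. The work goes in short steps, Python scripts to look and compute and a shell command to move; the robot and the scene stay as the last step left them, time stands still between calls to the robot, and variables do not carry over. Pictures are saved under pics/ and viewed, about 8 in all and at most 12, crops included, and the job is handed in when it is done.

```bash
mkdir -p pics
cat > h.py <<'E'
import numpy as np, cv2
from bench import ctrl
def grab(n):
    im=ctrl.get_image(n); return im
def cloud(im):
    z=im["range_z"];K=im["K"];v,u=np.mgrid[:z.shape[0],:z.shape[1]]
    P=np.stack([(u-K[0,2])/K[0,0]*z,(v-K[1,2])/K[1,1]*z,z],-1)
    return (P-im["t"])@im["R"]
E
python3 - <<'E'
from h import *
np.set_printoptions(precision=3,suppress=True)
s=ctrl.get_state(); print({k:np.round(v,3) for k,v in s.items()})
for n in("side","top"):
    im=grab(n); cv2.imwrite(f"pics/{n}0.png",im["color"][...,::-1]); np.savez(f"{n}0.npz",**im)
    print(n,im["K"],-im["R"].T@im["t"],im["R"])
E
```

```text
{'time': np.float64(0.0), 'joint_positions': array([ 1.2  ,  0.322, -0.07 ,  1.452,  0.023,  1.371, -0.057]), 'qd': array([-0.001,  0.002,  0.   ,  0.001, -0.001, -0.001, -0.   ]), 'joint_torque': array([  0.   , -49.129,  -0.404, -31.253,  -0.064,   0.044,   0.   ]), 'position': array([ 0.244, -0.602,  0.221]), 'tool_rot': array([-3.082, -0.6  ,  0.001]), 'ft_force': array([ 0.214, -0.093,  0.217]), 'torque': array([ 0.003, -0.033,  0.042]), 'grip_width': np.float64(1.001)}
side [[435.197   0.    316.145]
 [  0.    435.197 202.653]
 [  0.      0.      1.   ]] [0.196 0.259 0.895] [[-0.535 -0.845  0.011]
 [-0.747  0.467 -0.474]
 [ 0.395 -0.261 -0.881]]
top [[451.345   0.    321.272]
 [  0.    451.345 207.098]
 [  0.      0.      1.   ]] [0.356 0.021 1.11 ] [[ 0.029 -0.999  0.023]
 [-0.985 -0.033 -0.167]
 [ 0.168 -0.017 -0.986]]
```

View pics/side0.png

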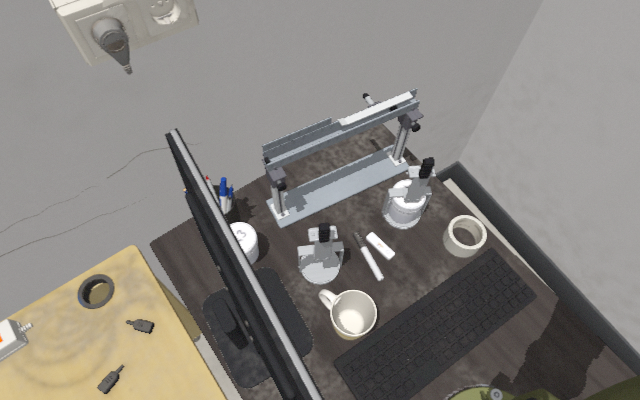

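View pics/top0.png

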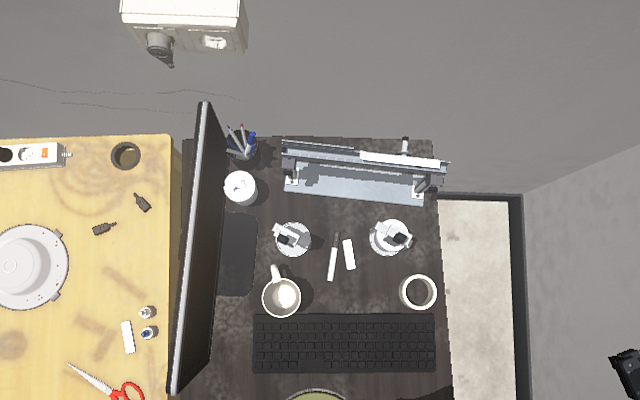

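The carrier holding the jar is the right-hand one: side image (405,205), grip at (427,165); top image (390,238). The empty one is at (320,260) in the side image. The rail is behind both, its open part is on the left, and the keeper (white strip) is on the right. The arm starts on the right, so it doesn't need to cross the monitor.

Run:
```python
from h import *
np.set_printoptions(precision=4,suppress=True)
D={n:dict(np.load(f"{n}0.npz")) for n in("side","top")}
C={n:cloud(D[n]) for n in D}
for n in D:
    P=C[n];col=D[n]["color"].astype(int);ok=D[n]["range_z"]>0
    dark=col.max(-1)<60
    x,y,z=P[...,0],P[...,1],P[...,2]
    for nm,(lo,hi) in dict(gripblocks=(0.2,0.29)).items():
        m=(ok&dark&(z>lo)&(z<hi)&(x>0.3)&(x<0.66)&(y<0.15)&(y>-.35)).astype(np.uint8)
        k,l,st,ce=cv2.connectedComponentsWithStats(m)
        for i in range(1,k):
            if st[i,4]>15:
                Q=P[l==i];top=Q[Q[:,2]>Q[:,2].max()-.012]
                print(n,nm,ce[i],st[i,4],"mean",Q.mean(0),"zmax",Q[:,2].max(),"topmed",np.median(top,0))
    for nm,u in dict(side={'jar':(404,207)},top={'jar':(390,238)})[n].items(): print(nm,P[u[1],u[0]])
    # rail stuff
    r=ok&(x>0.5)&(x<0.95)&(y<0.25)&(y>-.35)&(z>.19)&(z<.30)
    for lo in np.arange(.19,.30,.01):
        m=r&(z>=lo)&(z<lo+.01)
        if m.sum()>20: print(n,"rail z%.2f"%lo,m.sum(),np.percentile(x[m],[2,50,98]),np.percentile(y[m],[2,98]))
    b=ok&(x>0.5)&(z>.003)&(z<.03)&(y<.2)&(y>-.35)&(col.min(-1)>110)&(col[...,2]>=col[...,0])
    Q=P[b&(x>.6)].astype(np.float32)
    if len(Q)>50: print("base",len(Q),cv2.minAreaRect(Q[:,:2]),np.median(Q[:,2]))
    crop=D[n]["color"][...,::-1]
    c=crop[80:280,250:450] if n=="side" else crop[120:270,260:460]
    cv2.imwrite(f"pics/c_{n}.png",cv2.resize(c,None,fx=3,fy=3,interpolation=cv2.INTER_CUBIC))
```

```text
side gripblocks [392.8261 107.8696] 23 mean [ 0.6018 -0.1883  0.2172] zmax 0.22256240019802984 topmed [ 0.6014 -0.1879  0.2182]
side gripblocks [266.5263 160.2632] 19 mean [0.6248 0.0888 0.2186] zmax 0.2211739023733221 topmed [0.6243 0.0889 0.2192]
side gripblocks [426.0047 167.8263] 213 mean [ 0.448  -0.1433  0.2344] zmax 0.25650431224064235 topmed [ 0.4484 -0.1442  0.2528]
side gripblocks [323.7347 232.0102] 196 mean [0.4378 0.0834 0.2387] zmax 0.25711632054042444 topmed [0.4393 0.0827 0.2537]
jar [ 0.452  -0.1309  0.0886]
side rail z0.19 1373 [0.5718 0.7295 0.7322] [-0.3273  0.238 ]
side rail z0.20 1830 [0.5921 0.6254 0.7322] [-0.3156  0.1972]
side rail z0.21 1717 [0.5926 0.6462 0.7322] [-0.318   0.2348]
side rail z0.22 1154 [0.6192 0.7302 0.7325] [-0.3281  0.2383]
side rail z0.23 1730 [0.5976 0.6989 0.7321] [-0.3209  0.2371]
side rail z0.24 1152 [0.6221 0.7303 0.7324] [-0.3343  0.2383]
side rail z0.25 1177 [0.6227 0.7303 0.7325] [-0.3307  0.2394]
side rail z0.26 967 [0.7284 0.7306 0.7326] [-0.3354  0.241 ]
side rail z0.27 1411 [0.5077 0.7301 0.7324] [-0.3281  0.2493]
side rail z0.28 1095 [0.5894 0.7306 0.7326] [-0.3322  0.24  ]
side rail z0.29 1161 [0.6102 0.7306 0.7324] [-0.3315  0.2416]Traceback (most recent call last):
  File "<stdin>", line 24, in <module>
cv2.error: OpenCV(4.12.0) /io/opencv/modules/imgproc/src/convhull.cpp:143: error: (-215:Assertion failed) total >= 0 && (depth == CV_32F || depth == CV_32S) in function 'convexHull'
```

Run:
```python
from h import *
np.set_printoptions(precision=4,suppress=True,linewidth=150)
D={n:dict(np.load(f"{n}0.npz")) for n in("side","top")}
for n in D:
    P=cloud(D[n]);col=D[n]["color"].astype(int);ok=D[n]["range_z"]>0
    x,y,z=P[...,0],P[...,1],P[...,2]
    if n=="top":
        dark=col.max(-1)<60
        m=(ok&dark&(z>.2)&(z<.29)&(x>0.3)&(x<0.52)&(y<0.15)&(y>-.35)).astype(np.uint8)
        k,l,st,ce=cv2.connectedComponentsWithStats(m)
        for i in range(1,k):
            if st[i,4]>15:
                Q=P[l==i];top=Q[Q[:,2]>.25]; print(n,"grip",ce[i],st[i,4],Q.mean(0),"top",len(top),top.mean(0) if len(top) else 0, Q[:,2].max())
    # jar carrier bright: jar lid & bridge
    for c,(cx,cy) in dict(jarc=(.45,-.14),empty=(.45,.08)).items():
        near=ok&(abs(x-cx)<.09)&(abs(y-cy)<.08)
        for a,b in((.05,.1),(.1,.12),(.175,.197),(.197,.21)):
            m=near&(z>a)&(z<b)&(col.min(-1)>70)
            if m.sum()>10:print(n,c,a,b,m.sum(),P[m].mean(0),cv2.minAreaRect(P[m][:,:2].astype(np.float32)))
    b=ok&(x>.55)&(x<.72)&(z>.002)&(z<.03)&(y<.16)&(y>-.3)&(col.min(-1)>80)
    Q=P[b].astype(np.float32)
    print(n,"base",len(Q),cv2.minAreaRect(np.ascontiguousarray(Q[:,:2])),np.percentile(Q[:,2],[5,50,95]))
    c=D[n]["color"][...,::-1]
    c=c[80:280,250:450] if n=="side" else c[120:270,260:460]
    cv2.imwrite(f"pics/c_{n}.png",cv2.resize(c,None,fx=3,fy=3,interpolation=cv2.INTER_CUBIC))
```

```text
side jarc 0.05 0.1 714 [ 0.4642 -0.1478  0.0824] ((0.4377790689468384, -0.17026740312576294), (0.1515134871006012, 0.06856585294008255), 21.753816604614258)
side jarc 0.1 0.12 267 [ 0.4688 -0.1496  0.1045] ((0.4646611511707306, -0.15524640679359436), (0.0890389233827591, 0.037280380725860596), 62.836917877197266)
side jarc 0.175 0.197 93 [ 0.4542 -0.1457  0.1845] ((0.45843032002449036, -0.14234665036201477), (0.04522959515452385, 0.019840378314256668), 31.26805305480957)
side jarc 0.197 0.21 158 [ 0.4634 -0.1464  0.2001] ((0.45918259024620056, -0.15169364213943481), (0.05191066861152649, 0.031053464859724045), 47.14093017578125)
side empty 0.05 0.1 331 [0.3937 0.0891 0.0857] ((0.4171716570854187, 0.08980812132358551), (0.09022165834903717, 0.11811418831348419), 66.58316802978516)
side empty 0.1 0.12 312 [0.4541 0.0761 0.1036] ((0.4185280203819275, 0.08953073620796204), (0.08941963315010071, 0.11879771947860718), 66.51887512207031)
side empty 0.175 0.197 67 [0.4412 0.0797 0.1837] ((0.4392739534378052, 0.0761767327785492), (0.03901467099785805, 0.0032550788018852472), 67.55555725097656
[... 838 characters left out ...]
051819, -0.15305057168006897), (0.04957794398069382, 0.03103155829012394), 61.841209411621094)
top empty 0.05 0.1 175 [0.4062 0.0833 0.0913] ((0.4162563979625702, 0.0888654887676239), (0.0898083969950676, 0.11674170196056366), 65.1851577758789)
top empty 0.1 0.12 124 [0.4437 0.0626 0.1025] ((0.4248379170894623, 0.06691478937864304), (0.12542906403541565, 0.07981148362159729), 3.7548694610595703)
top empty 0.197 0.21 230 [0.4505 0.0722 0.2002] ((0.44939252734184265, 0.07386310398578644), (0.049815598875284195, 0.023426834493875504), 65.07431030273438)
top base 4739 ((0.6349983811378479, -0.0651201605796814), (0.44569045305252075, 0.16973912715911865), 89.98318481445312) [0.0026 0.0099 0.0148]
```

View pics/c_side.png

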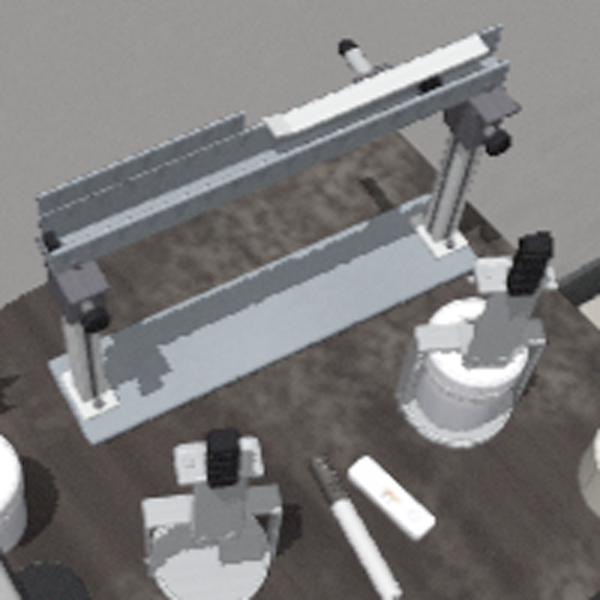

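View pics/c_top.png

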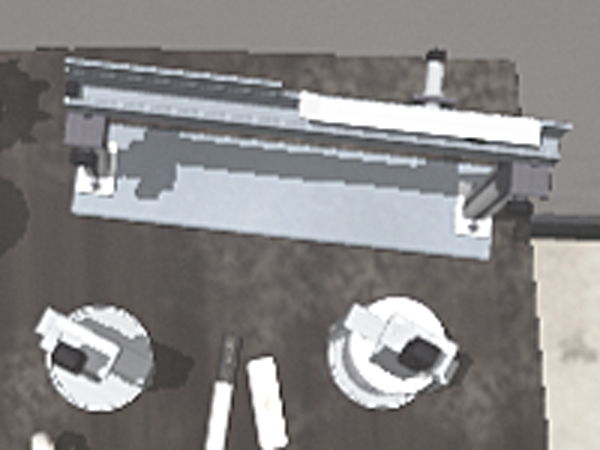

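The crops show the jar carrier at side crop (470,380) with its grip at (530,265). The rail's lip runs from (50,250) to (505,70), and the keeper covers its right part. Next I'll refine the rail yaw and profile and the grip centre.

Run:
```python
from h import *
np.set_printoptions(precision=4,suppress=True,linewidth=170)
D={n:dict(np.load(f"{n}0.npz")) for n in("side","top")}
C={n:cloud(D[n]) for n in D}
P=C["top"];print(P[234:240,397:403,:].reshape(-1,3)[::5], D["top"]["color"][234:240,397:403].max(-1))
for n in D:
    P=C[n];col=D[n]["color"].astype(int);ok=D[n]["range_z"]>0;x,y,z=P[...,0],P[...,1],P[...,2]
    # top face of grip
    m=ok&(abs(x-.45)<.05)&(abs(y+.15)<.05)&(z>.25)
    Q=P[m]; print(n,"griptop",m.sum(),Q.mean(0),cv2.minAreaRect(Q[:,:2].astype(np.float32)))
    m=ok&(abs(x-.45)<.05)&(abs(y+.15)<.06)&(z>.197)&(z<.207)&(col.min(-1)>110)
    print(n,"bridge top",m.sum(),cv2.minAreaRect(P[m][:,:2].astype(np.float32)),P[m][:,2].mean())
    # jar lid circle
    m=ok&(abs(x-.46)<.06)&(abs(y+.15)<.06)&(z>.0)&(z<.03)&(col.min(-1)>110)
    if m.sum()>5:(print(n,"tray",m.sum(),cv2.minEnclosingCircle(P[m][:,:2].astype(np.float32))))
    b=ok&(x>.55)&(x<.72)&(z>.006)&(z<.02)&(y<.16)&(y>-.3)&(col.min(-1)>60)
    k,l,st,ce=cv2.connectedComponentsWithStats(b.astype(np.uint8));i=1+st[1:,4].argmax()
    Q=P[l==i];r=cv2.minAreaRect(Q[:,:2].astype(np.float32));print(n,"base",len(Q),r)
    yaw=-.083;c,s=np.cos(yaw),np.sin(yaw)
    lx=c*(x-.63)+s*(y+.06);ly=-s*(x-.63)+c*(y+.06)
    for a in(.12,.09,.065,.04,.02):
        m=ok&(abs(ly-a)<.006)&(z>.18)&(abs(lx)<.05)
        o=np.argsort(lx[m]);print(n,a,np.stack([lx[m],z[m]],1)[o][::max(1,m.sum()//22)].round(3).tolist())
```

```text
[[ 0.4551 -0.1426  0.241 ]
 [ 0.4541 -0.1499  0.2529]
 [ 0.4521 -0.1481  0.2526]
 [ 0.4499 -0.1458  0.2546]
 [ 0.4483 -0.1444  0.2516]
 [ 0.4461 -0.1422  0.2533]
 [ 0.4448 -0.1416  0.2464]
 [ 0.4444 -0.1499  0.2534]] [[50 61 71 70 62 56]
 [62 73 77 76 75 68]
 [69 80 83 79 77 74]
 [72 83 83 83 79 78]
 [66 73 79 80 79 79]
 [62 62 67 69 77 77]]
side griptop 69 [ 0.4496 -0.1469  0.2536] ((0.4500163197517395, -0.14751045405864716), (0.0172757375985384, 0.013762881979346275), 68.74279022216797)
side bridge top 155 ((0.461639940738678, -0.1535077542066574), (0.049971144646406174, 0.026668358594179153), 61.786476135253906) 0.1999742542625197
side tray 404 ((0.4696224331855774, -0.15690335631370544), 0.04513067752122879)
side base 3992 ((0.6083946824073792, -0.07868736982345581), (0.3496992290019989, 0.08126577734947205), 85.47991180419922)
side 0.12 [[-0.048, 0.189], [-0.039, 0.193], [-0.031, 0.194], [-0.027, 0.2], [-0.026, 0.197], [-0.025, 0.215], [-0.025, 0.209], [-0.025, 0.217], [-0.023, 0.217], [-0.015, 0.208], [-0.012, 0.206], [-0.011, 0.206], [-0.01, 0.232], [-0.01, 0.236], [-0.01, 0.2
[... 3868 characters left out ...]
 [-0.013, 0.206], [-0.012, 0.207], [-0.012, 0.243], [-0.012, 0.229], [-0.012, 0.226], [-0.012, 0.222], [-0.012, 0.249], [-0.011, 0.229], [-0.011, 0.253], [-0.011, 0.257], [-0.011, 0.244], [-0.011, 0.212], [-0.011, 0.245], [-0.01, 0.256]]
top 0.02 [[-0.028, 0.21], [-0.028, 0.216], [-0.027, 0.218], [-0.027, 0.2], [-0.027, 0.219], [-0.026, 0.19], [-0.025, 0.215], [-0.021, 0.207], [-0.02, 0.207], [-0.018, 0.205], [-0.017, 0.208], [-0.014, 0.207], [-0.013, 0.204], [-0.012, 0.203], [-0.012, 0.223], [-0.012, 0.256], [-0.012, 0.207], [-0.012, 0.236], [-0.011, 0.233], [-0.011, 0.249], [-0.011, 0.256], [-0.011, 0.252], [-0.011, 0.205], [-0.011, 0.233], [-0.011, 0.244], [-0.01, 0.256], [-0.009, 0.255]]
```

```bash
cat >> h.py <<'E'
from scipy.spatial.transform import Rotation as Ro
YAW=-.0785
def local(p,o=(.63,-.06)):
    c,s=np.cos(YAW),np.sin(YAW);d=np.asarray(p)[...,:2]-o
    return np.stack([c*d[...,0]+s*d[...,1],-s*d[...,0]+c*d[...,1]],-1)
def world(l,o=(.63,-.06)):
    c,s=np.cos(YAW),np.sin(YAW);return np.array([o[0]+c*l[0]-s*l[1],o[1]+s*l[0]+c*l[1]])
def todo(xyz,yaw=None):
    "shift in tool axes (mm) and twist to bring TCP to xyz, tool y (mod pi) to yaw+pi/2"
    s=ctrl.get_state();R=Ro.from_rotvec(s["tool_rot"]).as_matrix()
    print("t %.2f pos"%s["time"],np.round(s["position"],4),"F",np.round(s["ft_force"],1),"T",np.round(s["torque"],2),"w %.3f"%s["grip_width"],"zax",np.round(R[:,2],3))
    a=np.arctan2(R[1,1],R[0,1]);print("tool y yaw-90: %.3f"%((a-np.pi/2+np.pi/2)%np.pi-np.pi/2),"q7 %.2f"%s["joint_positions"][6])
    tw=0
    if yaw is not None: tw=-((yaw+np.pi/2-a+np.pi/2)%np.pi-np.pi/2)
    print("shift mm",np.round(R.T@(np.asarray(xyz)-s["position"])*1000,1),"twist %.3f"%tw)
E
python3 - <<'E'
from h import *
np.set_printoptions(precision=4,suppress=True,linewidth=170)
D={n:dict(np.load(f"{n}0.npz")) for n in("side","top")}
for n in D:
    P=cloud(D[n]);col=D[n]["color"].astype(int);ok=D[n]["range_z"]>0;L=local(P);z=P[...,2]
    m=ok&(z>.228)&(z<.245)&(col.min(-1)>170)&(abs(L[...,0])<.05)
    print(n,"keeper",m.sum(),np.percentile(L[m],[0.5,50,99.5],axis=0).tolist(),np.percentile(z[m],[5,50,95]))
    m=ok&(z>.2)&(z<.214)&(abs(L[...,0]+.026)<.006);print("rail ends",np.percentile(L[m][:,1],[.5,99.5]))
    for a in (.13,.1,.07,.04,.02,-.01): 
        m=ok&(abs(L[...,1]-a)<.012); f=m&(z>.2)&(z<.214)&(abs(L[...,0]+.027)<.005);g=m&(z>.225)&(z<.25)&(abs(L[...,0]+.010)<.006);fl=m&(z>.2)&(z<.21)&(L[...,0]>-.020)&(L[...,0]<-.0135)
        print(a,"lipfront",np.median(L[f][:,0]),"back",np.median(L[g][:,0]),"floor",np.median(z[fl]))
todo((.449,-.1485,.33),-.494)
E
```

```text
side keeper 555 [[-0.02396415198871898, -0.169069851748013], [-0.01560084263461545, -0.08573807068382502], [-0.0058171921797175825, -0.006854752830095493]] [0.2343 0.2363 0.2385]
rail ends [-0.746   0.1498]
0.13 lipfront -0.024832848621452984 back -0.009012283630477022 floor 0.20576703054057735
0.1 lipfront -0.024978046132513254 back -0.008798659278758707 floor 0.207021136060009
0.07 lipfront -0.025001025714996083 back -0.008898729629071135 floor 0.20623477484912336
0.04 lipfront -0.02464545605728588 back -0.008877638209884235 floor 0.20719691363573037
0.02 lipfront -0.024957028280445173 back -0.009174166962264675 floor 0.20677182144715983
-0.01 lipfront -0.024984882878549202 back -0.009476774242960388 floor 0.20712713751700484
top keeper 659 [[-0.025551884235123685, -0.1789109387628068], [-0.016923013366818992, -0.09081022485271183], [-0.008214958275281755, -0.008211921121831616]] [0.2335 0.2359 0.2389]
rail ends [-0.1903  0.2796]
0.13 lipfront -0.027149496796740502 back -0.011192064501653807 floor 0.2057168001282391
0.1 lipfront -0.02691685903911687 back -0.011060330596951731 floor 0.20555040728971768
0.07 lipfront -0.026784592728377285 back -0.011176466596902497 floor 0.2066450194611053
0.04 lipfront -0.027003741383032718 back -0.01121380261573605 floor 0.2058524932158899
0.02 lipfront -0.026995187977641652 back -0.011176423488242087 floor 0.20603578713881054
-0.01 lipfront -0.027035576862371402 back -0.011076522900938118 floor 0.20611841367754186
t 0.10 pos [ 0.2438 -0.602   0.2215] F [0.2 0.6 0.9] T [-0.04  0.02 -0.01] w 0.998 zax [-0.001  0.002 -1.   ]
tool y yaw-90: 0.385 q7 -0.06
shift mm [ 360.5 -343.5 -107.9] twist 0.879
```

```bash
python3 -m inch '[[1,0,0,-55,0],[1,0,0,-55,0],[1,42,-40,0,0],[1,42,-40,0,0],[1,42,-40,0,0]]' 40; python3 -m inch '[[1,42,-40,0,0],[1,42,-40,0,0],[1,42,-40,0,0],[1,42,-40,0,0],[1,0,0,0,0.17]]'; python3 -m inch '[[1,0,0,0,0.17],[1,0,0,0,0.17],[1,0,0,0,0.17],[1,0,0,0,0.17],[1,0,0,0,0]]'
python3 -c "
from h import *
todo((.449,-.1485,.33),-.494)"
```

```text
time: 0.72
position: [0.3139, -0.4433, 0.3309]
tool_rot: [-3.079, -0.584, 0.005]
ft_force: [1.5, -1.3, -0.7]
grip_width: 0.999
time: 1.35
position: [0.4155, -0.2194, 0.3309]
tool_rot: [-3.116, -0.329, 0.006]
ft_force: [-0.6, -0.9, 0.4]
grip_width: 0.997
time: 1.98
position: [0.4149, -0.2172, 0.3291]
tool_rot: [-3.042, 0.757, 0.015]
ft_force: [-0.4, -0.4, 0.3]
grip_width: 0.999
t 1.98 pos [ 0.4149 -0.2172  0.3291] F [-0.4 -0.4  0.3] T [ 0.07  0.05 -0.  ] w 0.999 zax [-0.008  0.009 -1.   ]
tool y yaw-90: -0.488 q7 -1.59
shift mm [ -2.1 -76.7  -0.6] twist 0.006
```

```bash
python3 -m inch '[[1,-1,-38,0,0],[1,-1,-38,0,0.006],[1,0,0,0,0]]'
python3 -c "
from h import *
todo((.449,-.1485,.213),-.494)"
```

```text
time: 2.35
position: [0.4489, -0.1478, 0.3287]
tool_rot: [-3.043, 0.754, 0.017]
ft_force: [0.5, -1.0, 0.3]
grip_width: 1.001
t 2.35 pos [ 0.4489 -0.1478  0.3287] F [ 0.5 -1.   0.3] T [0.04 0.03 0.02] w 1.001 zax [-0.009  0.009 -1.   ]
tool y yaw-90: -0.486 q7 -1.75
shift mm [  1.8   1.1 115.7] twist 0.008
```

```bash
python3 -m inch '[[1,0.5,0.3,38,0],[1,0.5,0.3,38,0],[1,0.5,0.3,35,0.008],[1,0,0,4,0],[1,0,0,0,0]]'
python3 - <<'E'
from h import *
todo((.449,-.1485,.213),-.494)
im=grab("side");cv2.imwrite("pics/s1.png",cv2.resize(im["color"][100:260,340:500,::-1],None,fx=3.5,fy=3.5,interpolation=cv2.INTER_CUBIC))
E
```

```text
time: 2.98
position: [0.4479, -0.1528, 0.2118]
tool_rot: [-3.045, 0.755, 0.015]
ft_force: [0.4, -0.1, -0.3]
grip_width: 0.997
t 2.98 pos [ 0.4479 -0.1528  0.2118] F [ 0.4 -0.1 -0.3] T [ 0.01 -0.01 -0.05] w 0.997 zax [-0.008  0.006 -1.   ]
tool y yaw-90: -0.486 q7 -1.76
shift mm [-1.  -4.3 -1.2] twist 0.008
```

View pics/s1.png

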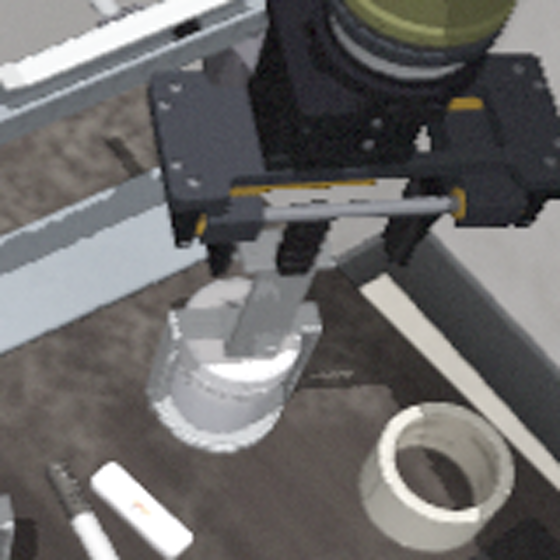

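The open fingers straddle the black grip (crop 300,245), and nothing touches. I'll correct 4 mm sideways, then close.

```bash
python3 -m inch '[[1,-1,-4,-1,0.008],[1,0,0,0,0],[0.2,0,0,0,0],[-0.4,0,0,0,0],[-0.6,0,0,0,0]]' 15
python3 -c "
from h import *
todo((.449,-.1485,.213),-.494)"
```

```text
time: 3.65
position: [0.451, -0.1493, 0.2166]
tool_rot: [-3.044, 0.768, 0.005]
ft_force: [0.1, -0.5, -1.1]
grip_width: 0.745
t 3.65 pos [ 0.451  -0.1493  0.2166] F [ 0.1 -0.5 -1.1] T [0.09 0.04 0.02] w 0.745 zax [-0.002  0.003 -1.   ]
tool y yaw-90: -0.494 q7 -1.78
shift mm [-2.1  0.3  3.6] twist -0.000
```

```bash
python3 -m inch '[[0.4,-2,0,3,0],[0.4,0,0,0,0]]' 15; python3 -m inch '[[-0.3,0,0,0,0],[-0.5,0,0,0,0],[-0.7,0,0,0,0],[-0.8,0,0,0,0],[-0.9,0,0,0,0]]' 15
python3 -c "
from h import *
todo((.449,-.1485,.213),-.494)"
```

```text
time: 3.9
position: [0.4489, -0.1483, 0.2132]
tool_rot: [-3.044, 0.768, 0.006]
ft_force: [0.4, 0.2, -0.1]
grip_width: 0.702
time: 4.53
position: [0.4489, -0.1483, 0.2131]
tool_rot: [-3.044, 0.768, 0.006]
ft_force: [-0.5, -0.4, -0.7]
grip_width: 0.217
t 4.53 pos [ 0.4489 -0.1483  0.2131] F [-0.5 -0.4 -0.7] T [ 0.1   0.02 -0.01] w 0.217 zax [-0.003  0.003 -1.   ]
tool y yaw-90: -0.494 q7 -1.78
shift mm [0.2 0.1 0.1] twist -0.000
```

Perfect alignment. I'll firm up the grip, then lift gently.

```bash
python3 -m inch '[[-1,0,0,0,0],[-1,0,0,0,0],[-1,0,0,0,0],[-1,0,0,-5,0],[-1,0,0,-10,0]]' 45; python3 -m inch '[[-1,0,0,-30,0],[-1,0,0,-30,0],[-1,0,0,-20,0],[-1,0,0,0,0]]'
python3 - <<'E'
from h import *
todo((.449,-.1485,.30),YAW)
im=grab("side");cv2.imwrite("pics/s2.png",cv2.resize(im["color"][60:260,300:500,::-1],None,fx=3,fy=3,interpolation=cv2.INTER_CUBIC))
E
```

```text
time: 5.15
position: [0.4474, -0.1478, 0.2269]
tool_rot: [-3.043, 0.767, 0.013]
ft_force: [0.3, -0.2, -3.7]
grip_width: 0.203
time: 5.65
position: [0.4475, -0.1482, 0.3105]
tool_rot: [-3.043, 0.768, 0.014]
ft_force: [-0.3, -0.7, -5.1]
grip_width: 0.203
t 5.65 pos [ 0.4475 -0.1482  0.3105] F [-0.3 -0.7 -5.1] T [ 0.09 -0.01 -0.01] w 0.203 zax [-0.008  0.006 -1.   ]
tool y yaw-90: -0.494 q7 -1.76
shift mm [ 1.5 -0.4 10.5] twist -0.416
```

View pics/s2.png

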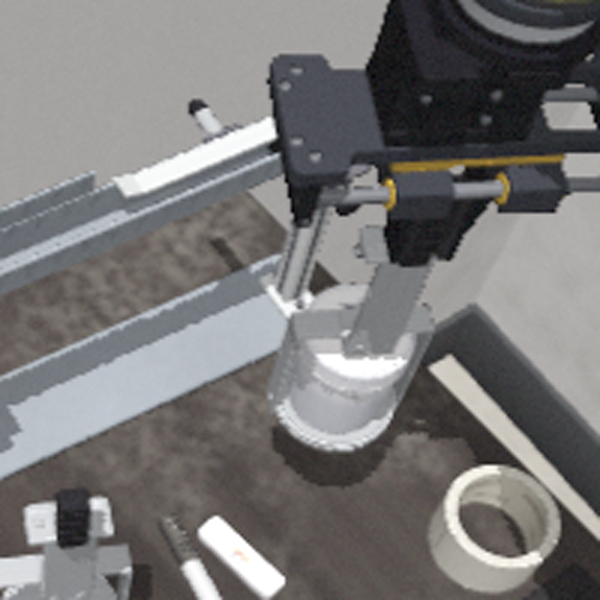

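The carrier is held upright with the tray clear of the desk, weighing about 4.5 N. Next I'll turn it and go to a pre-approach point in front of the hang point.

```bash
python3 -m inch '[[-1,0,0,0,-0.14],[-1,0,0,0,-0.14],[-1,0,0,0,-0.14],[-1,0,0,0,0]]'
python3 - <<'E'
from h import *
w=world((-.127,.044));print(w,world((-.037,.044)))
todo((*w,.280),YAW)
E
```

```text
time: 6.2
position: [0.4442, -0.1474, 0.3042]
tool_rot: [-3.131, 0.098, 0.028]
ft_force: [0.3, 0.7, -2.7]
grip_width: 0.203
[ 0.50684156 -0.00617624] [ 0.5965644  -0.01323398]
t 6.20 pos [ 0.4442 -0.1474  0.3042] F [ 0.3  0.7 -2.7] T [0.03 0.07 0.02] w 0.203 zax [-0.018  0.01  -1.   ]
tool y yaw-90: -0.063 q7 -1.33
shift mm [  54.1 -144.7   24.5] twist 0.016
```

```bash
python3 -m inch '[[-1,13,-36,3,0],[-1,13,-36,3,0],[-1,13,-36,3,0.008],[-1,13,-36,3,0.008],[-1,0,0,0,0]]'; python3 -m inch '[[-1,0,0,0,0]]'
python3 - <<'E'
from h import *
w=world((-.127,.044))
todo((*w,.280),YAW)
E
```

```text
time: 6.82
position: [0.5056, -0.0042, 0.2878]
tool_rot: [-3.127, 0.153, 0.037]
ft_force: [-1.0, -0.1, -4.4]
grip_width: 0.203
time: 6.95
position: [0.5052, -0.005, 0.2871]
tool_rot: [-3.128, 0.156, 0.039]
ft_force: [-0.7, -0.7, -2.3]
grip_width: 0.204
t 6.95 pos [ 0.5052 -0.005   0.2871] F [-0.7 -0.7 -2.3] T [-0.08  0.08  0.01] w 0.204 zax [-0.025  0.011 -1.   ]
tool y yaw-90: -0.100 q7 -1.72
shift mm [2. 1. 7.] twist -0.021
```

```bash
python3 -m inch '[[-1,2,1,4,-0.02],[-1,0,0,0,0]]'
cat >> h.py <<'E'
def nose(save=None):
    s=ctrl.get_state();p=s["position"];zt=p[2]-.013
    tl=local(p);print("tcp local",np.round(tl,4),"z %.4f"%p[2],"expected nose lx %.4f z %.4f"%(tl[0]+.021,p[2]-.036))
    for n in("side","top"):
        im=grab(n);P=cloud(im);ok=im["range_z"]>0;L=local(P);z=P[...,2];col=im["color"].astype(int)
        m=ok&(abs(z-zt)<.008)&(abs(L[...,1]-tl[1])<.034)&(L[...,0]>tl[0]-.012)&(L[...,0]<tl[0]+.04)&(col.min(-1)>85)
        if m.sum()>8:
            r=cv2.minAreaRect(L[m].astype(np.float32))
            print(n,"bridge",m.sum(),"lx 2/98",np.percentile(L[m][:,0],[2,98]).round(4),"ly",np.percentile(L[m][:,1],[2,98]).round(4),"z",np.percentile(z[m],[10,50,90]).round(4),"rect",np.round(r[1],4),r[2])
        if save: cv2.imwrite(f"pics/{save}_{n}.png",im["color"][...,::-1])
E
python3 - <<'E'
from h import *
todo((*world((-.127,.044)),.280),YAW)
nose("s3")
c=cv2.imread("pics/s3_side.png")[40:300,180:480];cv2.imwrite("pics/s3c.png",cv2.resize(c,None,fx=2.2,fy=2.2,interpolation=cv2.INTER_CUBIC))
E
```

```text
time: 7.2
position: [0.5065, -0.0084, 0.2823]
tool_rot: [-3.13, 0.129, 0.041]
ft_force: [0.2, -0.3, -4.0]
grip_width: 0.2
t 7.20 pos [ 0.5065 -0.0084  0.2823] F [ 0.2 -0.3 -4. ] T [-0.    0.03 -0.03] w 0.200 zax [-0.026  0.01  -1.   ]
tool y yaw-90: -0.083 q7 -1.70
shift mm [ 0.2 -2.2  2.3] twist -0.004
tcp local [-0.1272  0.0418] z 0.2823 expected nose lx -0.1062 z 0.2463
side bridge 111 lx 2/98 [-0.1271 -0.1029] ly [0.0489 0.0671] z [0.266  0.2691 0.2707] rect [0.0402 0.0254] 87.96623992919922
```

View pics/s3c.png

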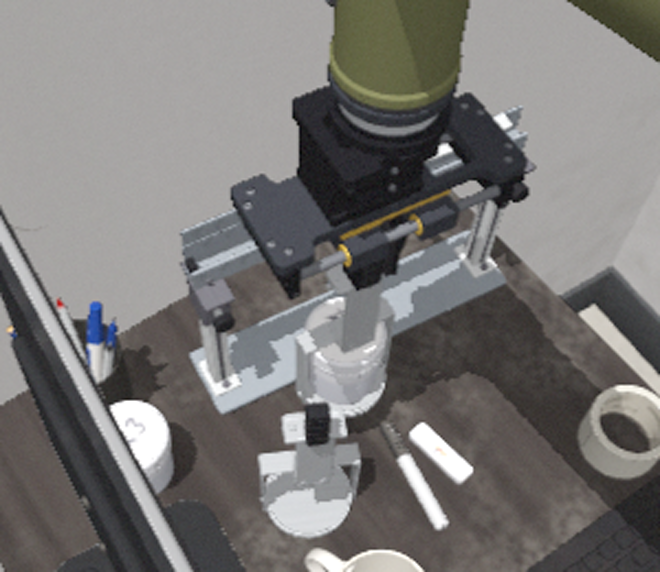

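The carrier is clear of the empty one (crop 315,470), with the nose in front of the rail. The bridge's depth matches what the tool pose predicts. I'll lower 12 mm, then advance over the lip in steps.

```bash
python3 -m inch '[[-1,0,-2,12,0],[-1,20,0,0,0],[-1,20,0,0,0],[-1,20,0,0,0],[-1,0,0,0,0]]'
python3 - <<'E'
from h import *
todo((*world((-.036,.044)),.268),YAW)
nose()
E
```

```text
time: 7.92
position: [0.5667, -0.0115, 0.2657]
tool_rot: [-3.13, 0.133, 0.043]
ft_force: [-1.1, 0.3, -3.9]
grip_width: 0.202
t 7.92 pos [ 0.5667 -0.0115  0.2657] F [-1.1  0.3 -3.9] T [ 0.11  0.2  -0.02] w 0.202 zax [-0.027  0.01  -1.   ]
tool y yaw-90: -0.085 q7 -1.77
shift mm [30.8 -0.9 -3.2] twist -0.007
tcp local [-0.0669  0.0433] z 0.2657 expected nose lx -0.0459 z 0.2297
side bridge 102 lx 2/98 [-0.0667 -0.0428] ly [0.0313 0.0685] z [0.248  0.2521 0.2542] rect [0.0407 0.0257] 87.9355697631836
```

```bash
python3 -m inch '[[-1,15,0,-1,0],[-1,15,-1,-1,0],[-1,0,0,0,0]]'
python3 - <<'E'
from h import *
todo((*world((-.036,.044)),.242),YAW)
nose()
E
```

```text
time: 8.4
position: [0.5966, -0.0132, 0.2676]
tool_rot: [-3.132, 0.134, 0.043]
ft_force: [-0.3, 0.0, -3.7]
grip_width: 0.198
t 8.40 pos [ 0.5966 -0.0132  0.2676] F [-0.3  0.  -3.7] T [ 0.06  0.09 -0.03] w 0.198 zax [-0.027  0.007 -1.   ]
tool y yaw-90: -0.085 q7 -1.80
shift mm [ 1.7  0.2 25.5] twist -0.007
tcp local [-0.037   0.0441] z 0.2676 expected nose lx -0.0160 z 0.2316
side bridge 145 lx 2/98 [-0.037  -0.0063] ly [0.0312 0.0773] z [0.2496 0.2542 0.2563] rect [0.0573 0.0295] 43.646549224853516
```

```bash
python3 -m inch '[[-1,1,0,5,0],[-1,0.6,0,5,0],[-1,0,0,0,0]]'; for i in 1 2; do echo; done; python3 -m inch '[[-1,0.2,0,3,0],[-1,0,0,0,0]]'; python3 -m inch '[[-1,0.2,0,3,0],[-1,0,0,0,0]]'
```

```text
time: 8.88
position: [0.5959, -0.0132, 0.2568]
tool_rot: [-3.134, 0.133, 0.045]
ft_force: [0.3, -0.6, -3.6]
grip_width: 0.202


time: 9.12
position: [0.5958, -0.0132, 0.2536]
tool_rot: [-3.134, 0.134, 0.045]
ft_force: [-0.4, -1.4, -3.6]
grip_width: 0.2
time: 9.38
position: [0.596, -0.0133, 0.2505]
tool_rot: [-3.134, 0.134, 0.045]
ft_force: [-0.1, 0.1, -3.5]
grip_width: 0.203
```

```bash
python3 -m inch '[[-1,1,0,2,0],[-1,0,0,0,0]]'; python3 -m inch '[[-1,0.3,0,2,0],[-1,0,0,0,0]]'; python3 -m inch '[[-1,0,0,1.5,0],[-1,0,0,0,0]]'
```

```text
time: 9.62
position: [0.5971, -0.0133, 0.2484]
tool_rot: [-3.134, 0.134, 0.044]
ft_force: [-1.2, 0.5, -4.5]
grip_width: 0.202
time: 9.88
position: [0.5974, -0.0133, 0.2463]
tool_rot: [-3.134, 0.134, 0.044]
ft_force: [0.4, 0.5, -3.6]
grip_width: 0.202
time: 10.12
position: [0.5974, -0.0133, 0.2447]
tool_rot: [-3.134, 0.134, 0.044]
ft_force: [0.4, -0.4, -4.1]
grip_width: 0.204
```

```bash
for i in 1; do python3 -m inch '[[-1,0,0,1,0],[-1,0,0,0,0]]'; python3 -m inch '[[-1,0,0,1,0],[-1,0,0,0,0]]'; python3 -m inch '[[-1,0,0,0.7,0],[-1,0,0,0,0]]'; done | grep -v rot
```

```text
time: 10.38
position: [0.5973, -0.0133, 0.2437]
ft_force: [0.6, 0.5, -3.5]
grip_width: 0.203
time: 10.62
position: [0.5973, -0.0133, 0.2426]
ft_force: [0.3, 0.8, -3.6]
grip_width: 0.202
time: 10.88
position: [0.5975, -0.0132, 0.2424]
ft_force: [-1.2, 0.1, -3.5]
grip_width: 0.206
```

```bash
for i in 1; do python3 -m inch '[[-1,0,0,1,0],[-1,0,0,0,0]]'; python3 -m inch '[[-1,0,0,1,0],[-1,0,0,0,0]]';python3 -m inch '[[-1,0,0,1,0],[-1,0,0,0,0]]'; done | grep -v rot
```

```text
time: 11.12
position: [0.5976, -0.0132, 0.2424]
ft_force: [-0.4, -0.1, -3.0]
grip_width: 0.205
time: 11.38
position: [0.5976, -0.0132, 0.2423]
ft_force: [-1.0, -0.6, -1.0]
grip_width: 0.201
time: 11.62
position: [0.5975, -0.0132, 0.2423]
ft_force: [-1.5, 0.3, -0.4]
grip_width: 0.203
```

The rail takes the weight at TCP z = 0.2424, so the nose is at 0.206. That matches the measured groove floor and is 10 mm below the lip top. Now I'll slide it right.

```bash
for i in 1; do python3 -m inch '[[-1,0,6,0.3,0],[-1,0,6,0.3,0],[-1,0,0,0,0]]'; python3 -m inch '[[-1,0,6,0.3,0],[-1,0,6,0.3,0],[-1,0,0,0,0]]'; done | grep -v rot
python3 - <<'E'
from h import *
todo((*world((-.036,-.101)),.238),YAW)
nose("s4")
c=cv2.imread("pics/s4_side.png")[40:240,250:450];cv2.imwrite("pics/s4c.png",cv2.resize(c,None,fx=3,fy=3,interpolation=cv2.INTER_CUBIC))
E
```

```text
time: 12.0
position: [0.5978, -0.0229, 0.2422]
ft_force: [-1.6, -0.6, 1.6]
grip_width: 0.202
time: 12.38
position: [0.5975, -0.0345, 0.2421]
ft_force: [-0.2, 1.7, 1.8]
grip_width: 0.199
t 12.38 pos [ 0.5975 -0.0345  0.2421] F [-0.2  1.7  1.8] T [0.43 0.1  0.05] w 0.199 zax [-0.02  0.01 -1.  ]
tool y yaw-90: -0.082 q7 -1.76
shift mm [ -1.1 123.9   3.2] twist -0.003
tcp local [-0.0344  0.0229] z 0.2421 expected nose lx -0.0134 z 0.2061
side bridge 136 lx 2/98 [-0.0345 -0.0076] ly [0.01   0.0555] z [0.2234 0.2293 0.2337] rect [0.0519 0.0284] 82.45436096191406
```

View pics/s4c.png

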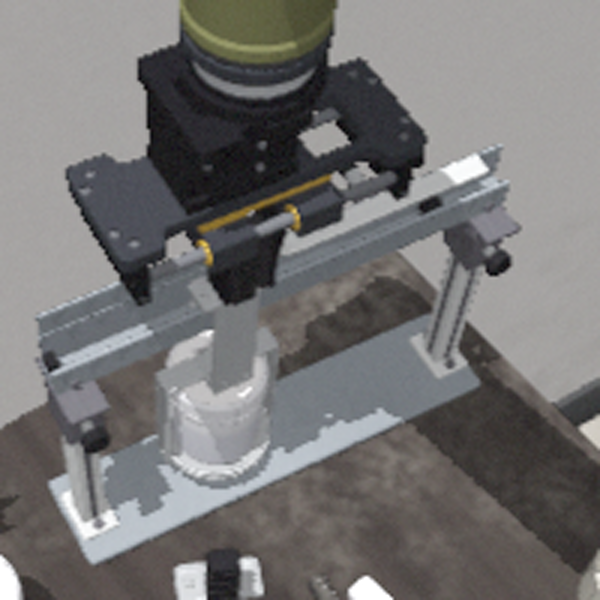

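The hook sits in the groove with the beam inside the C (crop 235,290), the jar is upright, and the keeper mouth lies ahead. Lateral drift is about 1.5 mm toward the back plate, so I'll correct it while sliding.

```bash
for i in 1; do python3 -m inch '[[-1,-1,6,0,0],[-1,-0.8,6,0,0],[-1,0,0,0,0]]'; python3 -m inch '[[-1,-0.3,8,0,0],[-1,-0.3,8,0,0],[-1,0,0,0,0]]'; done | grep -v rot
python3 - <<'E'
from h import *
todo((*world((-.036,-.101)),.238),YAW)
print(local(ctrl.get_state()["position"]))
E
```

```text
time: 12.85
position: [0.5949, -0.0467, 0.2421]
ft_force: [-0.3, 1.6, 2.8]
grip_width: 0.204
time: 13.22
position: [0.5928, -0.0637, 0.2421]
ft_force: [0.0, 2.0, 3.1]
grip_width: 0.203
t 13.22 pos [ 0.5928 -0.0637  0.2421] F [0.  2.  3.1] T [ 0.26 -0.12  0.01] w 0.203 zax [-0.019  0.01  -1.   ]
tool y yaw-90: -0.081 q7 -1.71
shift mm [ 1.1 94.4  3.3] twist -0.003
[-0.03674401 -0.00662193]
```

```bash
for i in 1; do python3 -m inch '[[-1,0,10,-0.3,0],[-1,0,10,0,0],[-1,0,10,0,0],[-1,0,0,0,0]]'; python3 -m inch '[[-1,0,10,0,0],[-1,0,10,0,0],[-1,0,10,0,0],[-1,0,0,0,0]]'; done | grep -v rot
python3 - <<'E'
from h import *
todo((*world((-.036,-.101)),.238),YAW)
print(local(ctrl.get_state()["position"]))
E
```

```text
time: 13.72
position: [0.59, -0.0965, 0.2421]
ft_force: [-0.5, 0.9, 2.7]
grip_width: 0.201
time: 14.22
position: [0.5873, -0.1287, 0.2418]
ft_force: [-0.4, 0.4, 2.6]
grip_width: 0.197
t 14.22 pos [ 0.5873 -0.1287  0.2418] F [-0.4  0.4  2.6] T [ 0.14 -0.08 -0.  ] w 0.197 zax [-0.019  0.009 -1.   ]
tool y yaw-90: -0.082 q7 -1.60
shift mm [ 1.4 29.2  3.5] twist -0.004
[-0.03717316 -0.07181164]
```

Now the ramp. I'll take small steps with a light downward bias, watching z and Fy for the stop.

```bash
for i in 1; do python3 -m inch '[[-1,0.4,6,0,0],[-1,0.3,6,0,0],[-1,0,0,0,0]]'; python3 -m inch '[[-1,0,4,0.8,0],[-1,0,0,0,0]]'; python3 -m inch '[[-1,0,4,1,0],[-1,0,0,0,0]]';python3 -m inch '[[-1,0,3,1,0],[-1,0,0,0,0]]'; done | grep -v rot
python3 - <<'E'
from h import *
todo((*world((-.036,-.101)),.238),YAW)
print(local(ctrl.get_state()["position"]))
E
```

```text
time: 14.6
position: [0.5864, -0.1427, 0.2408]
ft_force: [0.1, -1.9, 0.7]
grip_width: 0.204
time: 14.85
position: [0.5853, -0.1493, 0.239]
ft_force: [0.7, -2.8, -1.3]
grip_width: 0.2
time: 15.1
position: [0.5848, -0.1537, 0.2378]
ft_force: [-0.7, -2.5, -0.7]
grip_width: 0.205
time: 15.35
position: [0.5849, -0.1544, 0.2377]
ft_force: [1.2, -0.6, -0.7]
grip_width: 0.203
t 15.35 pos [ 0.5849 -0.1544  0.2377] F [ 1.2 -0.6 -0.7] T [-0.28 -0.1  -0.01] w 0.203 zax [-0.022  0.008 -1.   ]
tool y yaw-90: -0.083 q7 -1.56
shift mm [ 1.6  3.3 -0.3] twist -0.004
[-0.03760413 -0.09765518]
```

```bash
for i in 1; do python3 -m inch '[[-1,0,2,0.7,0],[-1,0,0,0,0]]'; python3 -m inch '[[-1,0,2,0.7,0],[-1,0,0,0,0]]'; done | grep -v rot
python3 - <<'E'
from h import *
nose("s5")
c=cv2.imread("pics/s5_side.png")[40:240,250:450];cv2.imwrite("pics/s5c.png",cv2.resize(c,None,fx=3,fy=3,interpolation=cv2.INTER_CUBIC))
E
```

```text
time: 15.6
position: [0.5848, -0.1546, 0.2377]
ft_force: [0.0, 0.5, 1.3]
grip_width: 0.202
time: 15.85
position: [0.5848, -0.1547, 0.2377]
ft_force: [-0.7, 1.0, 2.5]
grip_width: 0.2
tcp local [-0.0376 -0.098 ] z 0.2377 expected nose lx -0.0166 z 0.2017
side bridge 88 lx 2/98 [-0.037  -0.0176] ly [-0.1117 -0.0713] z [0.2198 0.2242 0.2264] rect [0.0495 0.0197] 84.10396575927734
```

View pics/s5c.png

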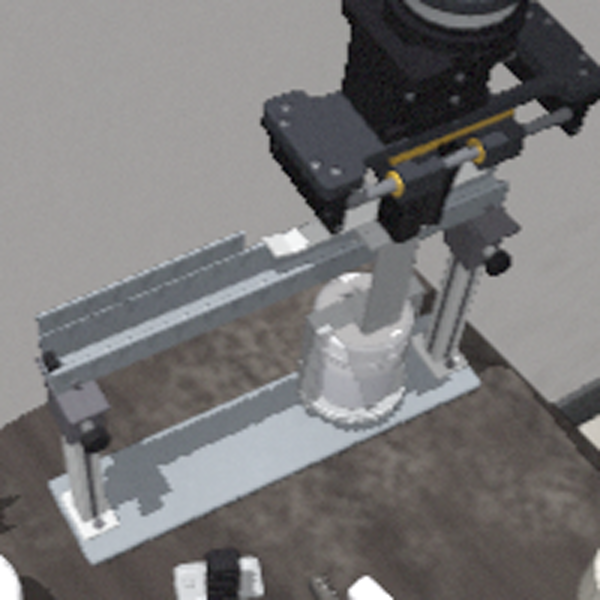

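It is seated: z dropped 4.4 mm and there is no further travel to the right. The picture shows the hook under the keeper at the end stop (crop 390,260), with the jar upright. I'll relax the push and release.

```bash
python3 -m inch '[[-1,0,-0.3,-0.3,0],[-1,0,0,0,0],[-0.5,0,0,0,0],[-0.4,0,0,0,0],[-0.2,0,0,0,0]]' 8;  python3 -m inch '[[0.1,0,0,0,0],[0.4,0,0,0,0],[0.4,0,0,0,0],[0.4,0,0,0,0],[0.4,0,0,0,0]]'
python3 - <<'E'
from h import *
todo((*world((-.0376,-.098)),.238),YAW)
E
```

```text
time: 16.58
position: [0.5842, -0.1573, 0.2364]
tool_rot: [-3.131, 0.128, 0.037]
ft_force: [-0.6, -0.1, 0.6]
grip_width: 0.338
time: 17.2
position: [0.584, -0.1579, 0.2361]
tool_rot: [-3.131, 0.129, 0.037]
ft_force: [-0.1, -0.7, 0.6]
grip_width: 0.69
t 17.20 pos [ 0.584  -0.1579  0.2361] F [-0.1 -0.7  0.6] T [-0.   -0.01  0.03] w 0.690 zax [-0.024  0.009 -1.   ]
tool y yaw-90: -0.083 q7 -1.55
shift mm [ 0.5 -3.2 -1.9] twist -0.004
```

Released. I'll rise straight up, then back off.

```bash
python3 -m inch '[[0.4,-0.4,-2,-10,0],[0.4,-0.4,0,-20,0],[0.4,-0.4,0,-30,0],[0.4,0,0,-40,0],[0.4,0,0,-40,0]]'; python3 -m inch '[[0.4,-50,0,0,0],[0.4,-50,0,0,0],[0.4,-40,0,0,0],[0.4,0,0,0,0]]'
python3 - <<'E'
from h import *
for n in("side","top"):
    im=grab(n);P=cloud(im);L=local(P);z=P[...,2];col=im["color"].astype(int);ok=im["range_z"]>0
    m=ok&(z>.215)&(z<.31)&(abs(L[...,0]+.037)<.03)&(abs(L[...,1]+.1)<.04)&(col.max(-1)<90)
    t=m&(z>.275); print(n,m.sum(),"griptop",P[t].mean(0),"local",L[t].mean(0),"zmax",z[m].max(), cv2.minAreaRect(L[t].astype(np.float32)))
    b=m&(z<.25); print("low part",L[b].mean(0) if b.any() else None)
    cv2.imwrite(f"pics/f_{n}.png",im["color"][...,::-1])
c=cv2.imread("pics/f_side.png")[40:300,200:500];cv2.imwrite("pics/f_c.png",cv2.resize(c,None,fx=2.3,fy=2.3,interpolation=cv2.INTER_CUBIC))
todo((*world((-.0376,-.098)),.238),YAW)
E
```

```text
time: 17.82
position: [0.585, -0.1561, 0.3796]
tool_rot: [-3.13, 0.128, 0.044]
ft_force: [0.6, 0.3, 1.0]
grip_width: 0.705
time: 18.32
position: [0.4453, -0.1435, 0.3893]
tool_rot: [-3.131, 0.125, 0.028]
ft_force: [1.3, 0.2, 0.6]
grip_width: 0.694
side 242 griptop [ 0.58366203 -0.15169628  0.27762863] local [-0.0390045  -0.09504769] zmax 0.28031762218460626 ((-0.03859139606356621, -0.09557973593473434), (0.012948031537234783, 0.015535569749772549), 1.609586477279663)
low part [-0.03829823 -0.09945635]
top 138 griptop [ 0.5819706  -0.15443135  0.27795296] local [-0.04047624 -0.09790698] zmax 0.2804586711895934 ((-0.04052529111504555, -0.09810082614421844), (0.012334689497947693, 0.01621437445282936), 8.087496757507324)
low part [-0.04054445 -0.10075173]
t 18.43 pos [ 0.4473 -0.1433  0.3885] F [ 0.3  0.4 -0.7] T [-0.02  0.01 -0.04] w 0.704 zax [-0.018  0.011 -1.   ]
tool y yaw-90: -0.078 q7 -1.35
shift mm [140.8   2.1 147.9] twist 0.001
```

View pics/f_c.png

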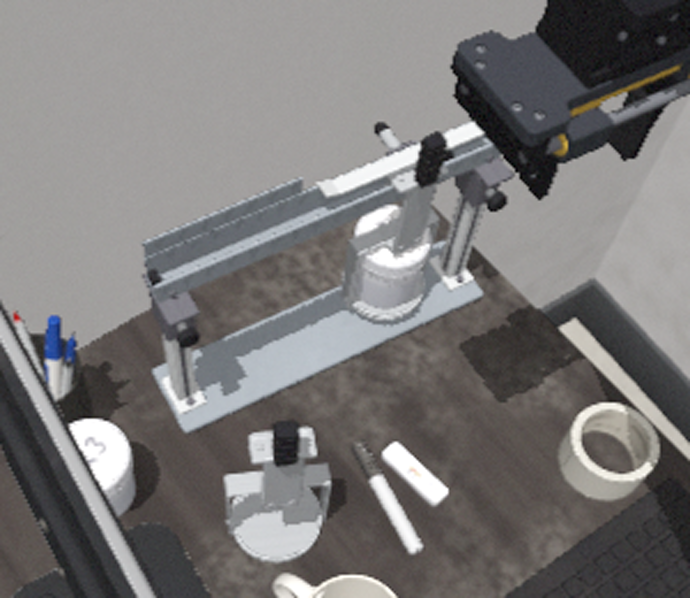

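The carrier hangs in the pocket under the keeper (crop 410,200), jar upright and grip top at z ≈ 0.280. The empty carrier and the other objects haven't moved, and the gripper is clear.

```bash
python3 -m inch '[[0.4,0,0,0,0],[0.4,0,0,0,0],[0.4,0,0,0,0],[0.4,0,0,0,0]]' && python3 -c "
from bench import ctrl
print(ctrl.close_job())"
```

```text
time: 18.92
position: [0.4498, -0.1427, 0.3874]
tool_rot: [-3.125, 0.116, 0.03]
ft_force: [-0.1, 0.0, -1.3]
grip_width: 0.701
the job is handed in; nothing more can be done
None
```

The jar carrier is hanging in the station pocket at the end stop. I let go of it there and handed the job in at about 19 s.

- **Hanging:** I lifted the hook over the lip at the open left part and lowered it in small steps. The rail took the weight with the nose at about z = 0.206 m, which matches the groove floor seen by the cameras and sits about 9 mm below nominal.
- **Sliding:** I ran it right, under the keeper, with forces of only a few newtons. It dropped 4.4 mm into the pocket (4 mm expected), and two further small pushes to the right met the stop.
- **After release:** The last picture shows the hook under the keeper with the jar upright. The grip top is at about z = 0.280 m; I expected 0.283 m, and the cameras had read 1–2 mm low before. The empty carrier and the other objects in that picture stand where they were, and the gripper is well clear.

**Disagreements:**
- The two cameras differed by about 2 mm in x, so I used their average.
- The tool leaned up to about 1.6 degrees during the carry, so the carrier leaned with it until it was released.
- No other check failed.

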